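Pin the locking bar of the medicine box

TASK

Lock the medicine box: take the locking pin out of its holder, thread it through the eye of the swing bar and, with the bar swung across, on into the hole of the keeper hidden under the bar's flap, finding that hole by feel. Push the pin fully home until its collar sits flat on the bar's eye and let go. Be gentle with the pin and do not force it, and leave the things standing around alone.

Things in the scene. Friction and masses are not known exactly. Their poses are not given: they have to be found in the camera images.
- box: White steel medicine box, 220 (x) x 280 (y) x 100 mm high, fixed; origin at the centre of its underside, z up. Its flat top (deck) is 100 mm above it: bar pivot at (0, -120) mm, keeper slot from (-29, 100) to (29, 100) mm. The keeper in the slot is a clamped steel plate 24 mm thick with one vertical through hole of 12 mm, 1 mm chamfer. Elsewhere the deck is smooth: the pin's nose can slide on it.
- slot (a point): Front (-x) end of the keeper slot, on its centre line, at deck height. The slot runs 58 mm from here along the box's +x, is 22 mm wide, and is filled by the keeper to 0.3 mm below the deck. The keeper's hole is on the slot's centre line, anywhere from 9 to 49 mm from this point; it does not move, and the bar's flap hides it.
- bar (a joint): Angle of the steel locking bar about its vertical pivot, rad, growing anticlockwise from above; at 0 the bar stands 0.118 anticlockwise of the box's y axis, its eye 3 mm inside the slot's front end; negative is further across. It starts at 0.01 to 0.14, the eye too far to the box's -x side; it turns from -0.26 to 0.4 with friction (0.35 N m) and stays where it is left.
- eye (a point): Centre of the upper mouth of the bar's eye: a vertical 12 mm hole (2 mm chamfer) through a boss 32 x 40 mm, 16 mm high, 220 mm from the pivot axis. The mouth is 17 mm above the deck, the boss's underside 1 mm above it. A flat flap reaches 88 mm from the eye to the bar's +x side. As the bar turns, the eye passes within 0.6 mm over every place where the keeper's hole can be.
- pivot (a point): Point on the bar's vertical pivot axis, 17 mm above the deck. The bar turns about it.
- pin_grip (a point): Where to grasp the locking pin, on its axis, in its flat upright grey grip: 26 mm (pin's x) x 12 mm (pin's y, the width to grasp) x 38 mm high. The point is 21 mm above the collar's top, 25 mm above the collar's underside and 63 mm above the pin's tip. The pin's z points up; it weighs about 60 g.
- pin_tip (a point): Lower tip of the pin. Steel shank of 10 mm diameter, 38 mm long up to the underside of the collar (22 mm diameter, 4 mm thick); the lowest 4 mm taper to a 7 mm wide flat nose. Pin home: the collar rests on the eye's mouth and the tip is 21 mm below the deck.
- holder: White plastic block 70 x 70 x 50 mm fixed to the counter, origin at the centre of its underside; the pin stands upright in the hole in its top, collar resting on the block.
- vial: Small glass vial, 28 mm diameter, 55 mm tall, origin under its centre. Leave alone.
- flask: White drinking flask, 68 mm diameter, 200 mm tall, origin under its centre. Leave alone.
- tape: Roll of paper tape lying flat, 64 mm diameter, 24 mm high, origin under its centre. Leave alone.

How it is judged:
On the way:
1. the pin is threaded into the bar's eye (z of pin_tip in the frame of eye below -0.01 m and horizontal distance between pin_tip and eye below 0.005 m), for 0.2 s.
At the end, for the whole second after the job is handed in: The pin stands in the bar's eye (within 4 mm of its axis, within 0.1 rad of upright), its tip at least 18 mm below the deck in the keeper's hole (within 25 mm of the slot's middle along the box's x), its collar within 3 mm of the eye's mouth, the bar at rest and the pin released (z of pin_tip in the frame of box below 0.082 m and x of pin_tip in the frame of box between -0.025 and 0.025 m and horizontal distance between pin_tip and eye below 0.004 m and z of pin_tip in the frame of eye below -0.035 m and angle between pin_tip's own z axis and vertical below 0.1 rad and velocity of joint bar between -0.05 and 0.05 rad/s); the robot touches nothing.
It fails at once if the pin pressed or dragged against the box, its bar or its keeper with more than 40 N (contact force between pin and box above 40 N).
It fails at once if a bystander (vial, flask or tape) moved by more than 30 mm (distance of any of vial, flask, tape from where it was at the start of the episode above 0.03 m).
It also fails if it takes over 64 s, if anything falls off the work surface, if the arm or the gripper's body presses on something with over 40 N, if the wrist force passes 120 N, or if a joint passes its speed limit or range.

ROBOT

A 7-joint arm with a two-finger parallel gripper is mounted at the origin on the work surface. World frame = base frame: x ahead of the robot, y to its left, z up, the work surface at z = 0. Lengths are in m, angles in rad, forces in N, time in s.
With the tool pointing down it reaches from about 0.35 to 0.9 m from the base axis. Payload 8.1 kg.
Tool frame: the origin (TCP) lies at the very end of the fingers, on their centre line; the grasp point (between the pads) lies 19 mm behind it; z points along the fingers, y is the line along which they close (so a half turn about z gives the same grasp; the last joint's range is limited). The gripper opens to 92 mm and grips with 3 to 60 N. Pads are 19 mm wide; open, the fingers measure 130 mm over their backs; the gripper's body (75 mm by 190 mm) begins 47 mm behind the grasp point.
Start: joints at [1.208, 0.434, 0.025, 1.573, -0.012, 1.134, -0.075], TCP at [0.161, -0.604, 0.227] pointing down, gripper open.
Joint ranges: [-2.62, 2.62], [-0.44, 2.09], [-1.27, 1.32], [0.08, 2.57], [-1.32, 4.46], [0.12, 2], [-2.74, 2.74]. Speed limits (rad/s): [2.22, 2.22, 3.01, 3.01, 3.14, 3.14, 3.14].

INTERFACE

Orientations are given as a rotation vector (axis times angle).
In Python, from station import arm, cams gives the robot as it stands. The module is installed in compiled form; this text tells all that it offers.
- The arm moves only by the tool jog_arm, never from a script. Its argument "steps" is a list of rows, each an object with "offset": the shift along the world's x, y, z each as a share of 100 mm, from -1 to 1, a list of three; "twist": the turn, a rotation vector about the world's x, y, z each as a share of 0.5 rad, from -1 to 1, a list of three. In form: [{"offset": [dx, dy, dz], "twist": [wx, wy, wz]}, ...]. A call has 1 to 5 rows; each row is the pose to reach, as a shift and turn from the pose commanded when the call began; what a row does not reach only later rows make up. A row lasts 1/10 s, in which the tool goes at most 50 mm and 8.59 degrees, less where a joint would pass 70% of its speed; a pose out of reach is approached as far as the arm can. A call with a number of a shift or a turn outside -1 to 1 is refused whole. A call with a gripper value outside its range is refused whole. "fingers" is the opening, from -1 (shut) to 1 (fully open), set as the call begins (left out, the last holds). The fingers move at their own pace and stop on an object; "grip_force" is the grip in N (left out, the last holds). Time passes only in rows, so rows that repeat a pose let the fingers close. It gives the time, the measured TCP pose, the force, the opening and the grip force at its end, in the units of the state.
- arm.get_state(): the state, without advancing time (a new reading comes with each control period).
- cams.camera(name): name is "scene" or "top"; returns the picture (420x560x3 uint8, blue, green, red); there is no depth.
- cams.camera_model(name): a dict with "fx", "fy", "cx", "cy" (pixels), "extrinsics" (4x4, takes a point from world to camera coordinates). Camera axes: x right, y up, looking along -z (the intrinsics and any distortion apply to the point x, -y, -z); pixel columns grow to the right and rows downward; lengths in m; the calibration is good to about 2 mm. A picture is of the moment at which its call begins. camera_model takes no time and is no camera call.
- arm.finish_job(): hands the job in; it is judged then, once.
The state is a dict: "time_s": time; "joints": joint angles; "qd": joint speeds; "tau": joint torques, N m; "tcp_pos": TCP position; "tcp_rot": TCP orientation; "contact_force": force on the tool from outside, world axes, zero at the start; "moment": the same for the moment, N m; "opening": finger opening in m; "finger_force": force on a finger pad.
Only numpy, scipy, OpenCV 4.12 (cv2) and the standard library are available. Lean on these libraries where they do the work, as an engineer would, in place of code of your own. Each camera call takes 0.05 s, during which the arm holds its last target. There are 200 camera calls.

## Working session

There is one attempt and no reset: what is moved stays moved. The work goes in short steps, Python scripts to look and compute and a tool call to move; the robot and the scene stay as the last step left them, time stands still between calls to the robot, and variables do not carry over. Pictures are saved under pics/ and viewed, at most 10 in all, crops included, and the job is handed in when it is done.

Besides the shell and the picture viewer there is one more tool, called after ">>>" by a JSON object that holds its "op" and its "data". jog_arm: Moves the arm, as the interface text tells. Shift numbers are shares of 100 mm and turn numbers shares of 0.5 rad, none past 1 either way. Its arguments: {"type":"object","properties":{"steps":{"type":"array"},"fingers":{"type":"number"},"grip_force":{"type":"number"}},"required":["steps"]}

```bash
mkdir -p pics; python3 - <<'E'
from station import arm,cams
import cv2,numpy as np
for n in("scene","top"):
    cv2.imwrite(f"pics/{n}0.png",cams.camera(n)); m=cams.camera_model(n); print(n,{k:(np.round(v,4).tolist()) for k,v in m.items()})
s=arm.get_state(); print(s)
E
```

```text
scene {'fx': 519.9243, 'fy': 519.9243, 'cx': 284.4843, 'cy': 203.6208, 'extrinsics': [[0.6793, 0.7338, 0.0053, -0.4143], [-0.5583, 0.5121, 0.6528, 0.2186], [0.4763, -0.4464, 0.7575, -1.5054], [0.0, 0.0, 0.0, 1.0]]}
top {'fx': 410.3518, 'fy': 410.3518, 'cx': 281.7929, 'cy': 206.4945, 'extrinsics': [[-0.0105, -0.9992, -0.0381, 0.0862], [0.9972, -0.0133, 0.0742, -0.5444], [-0.0747, -0.0372, 0.9965, -0.9916], [0.0, 0.0, 0.0, 1.0]]}
{'time_s': 0.1, 'joints': array([ 1.20841208,  0.43516072,  0.02497446,  1.57399612, -0.0116024 ,
        1.13400671, -0.0751212 ]), 'qd': array([-0.00085488, -0.00028298, -0.00021541, -0.00296853, -0.0013579 ,
       -0.00050518, -0.00107803]), 'tau': array([ 3.20300940e-03, -6.69129467e+01,  9.88035388e-01, -3.15146041e+01,
       -6.06016908e-02,  3.75270413e-02,  3.81807627e-05]), 'tcp_pos': array([ 0.16037656, -0.60359957,  0.22602272]), 'tcp_rot': array([-3.11376638e+00, -4.06597675e-01,  4.88188937e-04]), 'contact_force': array([ 0.50349344, -0.36008727,  0.47454967]), 'moment': array([-0.00042717,  0.04033108, -0.00979725]), 'finger_force': 0.0, 'opening': 0.09182280866842518}
```

View pics/top0.png

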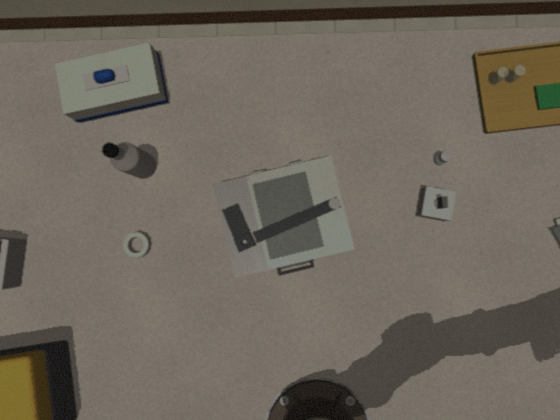

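View pics/scene0.png

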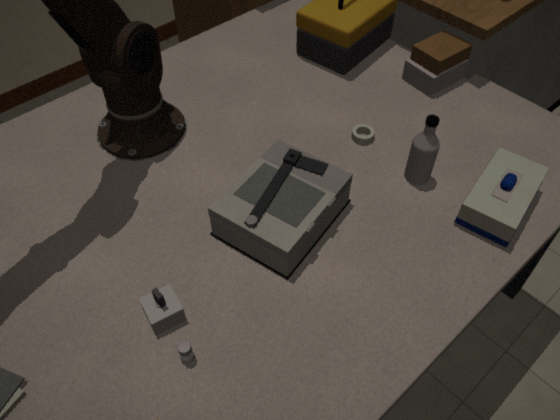

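The top view shows the box centred near (290,215), with its pivot at (335,203), the eye at about (246,241) and the flap at (238,227). The holder and pin are at (440,203), the vial at (443,157), the flask at (122,157) and the tape at (137,244). The scene view agrees with this. I'll enlarge both to measure more closely.

```bash
python3 - <<'E'
import cv2,numpy as np
def crop(n,x,y,w,h,W,H):
    im=cv2.imread(f"pics/{n}0.png")[y:y+h,x:x+w]; im=cv2.convertScaleAbs(im,alpha=1.6,beta=10)
    return cv2.resize(im,(W,H),interpolation=cv2.INTER_CUBIC)
a=crop("top",210,150,160,120,400,300); b=crop("top",415,180,50,40,375,300)
c=crop("scene",205,135,160,120,400,300); d=crop("scene",135,280,60,48,375,300)
cv2.imwrite("pics/crops0.png",np.vstack([np.hstack([a,b]),np.hstack([c,d])]))
E
```

```text
(no output)
```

View pics/crops0.png

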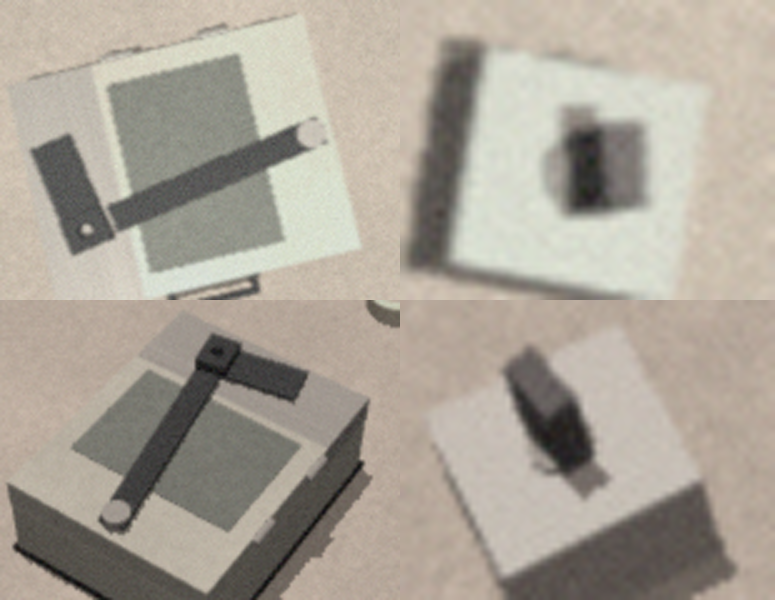

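The crops, in full-image pixels, show these points:
- **Top view:** deck corners (331.2,155.2), (354.4,249.2) and (213.2,182.8); eye (245.2,242); pivot (334.8,203.6); grip top (445,202).
- **Scene view:** eye (291.8,155.4); pivot (251.8,219.8); grip top (157.6,293).

```bash
cat > h.py <<'E'
import numpy as np, json
from station import arm,cams
def ray(n,px):
    m=cams.camera_model(n);E=np.array(m["extrinsics"]);R,t=E[:3,:3],E[:3,3]
    d=R.T@np.array([(px[0]-m["cx"])/m["fx"],-(px[1]-m["cy"])/m["fy"],-1.]);return -R.T@t,d
def plane(n,px,z):
    c,d=ray(n,px);return c+d*(z-c[2])/d[2]
def tri(pt,ps):
    (a,u),(b,v)=ray("top",pt),ray("scene",ps)
    k=np.linalg.lstsq(np.c_[u,-v],b-a,rcond=None)[0];p,q=a+k[0]*u,b+k[1]*v
    return (p+q)/2,np.linalg.norm(p-q)
E
python3 - <<'E'
from h import *
np.set_printoptions(precision=4,suppress=True)
D=[plane("top",p,.1)[:2] for p in[(331.2,155.2),(354.4,249.2),(213.2,182.8),(232,268)]]
print("deck",D,np.linalg.norm(D[0]-D[1]),np.linalg.norm(D[0]-D[2]))
print("eye top",plane("top",(245.2,242),.11),"scene",plane("scene",(291.8,155.4),.117),tri((245.2,242),(291.8,155.4)))
for z in(.117,.125):print("piv",plane("top",(334.8,203.6),z),plane("scene",(251.8,219.8),z))
print(tri((334.8,203.6),(251.8,219.8)))
print("grip",tri((445,202),(157.6,293.1)))
H=[plane("top",p,.05)[:2] for p in[(425.7,186.4),(456.3,190.9),(452.7,219.5),(421.9,214.9)]]
print("holder",H,np.mean(H,0),[np.linalg.norm(H[i]-H[i-1]) for i in range(4)])
print("yaws",[np.arctan2(*(H[i-1]-H[i])[::-1]) for i in range(4)])
Hs=[plane("scene",p,.05)[:2] for p in[((428-400)/6.25+135,(410-300)/6.25+280),((622-400)/6.25+135,(330-300)/6.25+280),((700-400)/6.25+135,(482-300)/6.25+280),((505-400)/6.25+135,(578-300)/6.25+280)]]
print("holder scene",Hs,np.mean(Hs,0))
G=[plane("scene",((x-400)/6.25+135,(y-300)/6.25+280),.094)[:2] for x,y in[(530,345),(578,400),(550,420),(503,365)]]
print("grip scene",G,np.mean(G,0))
Ds=[plane("scene",(x/2.5+205,(y-300)/2.5+135),.1)[:2] for x,y in[(8,484),(370,402),(208,592),(180,310)]]
print("deck scene",Ds)
for n,px,z in(("vial",(443,157),.055),("flask",(110,150),.2)):print(n,plane("top",px,z))
E
```

```text
deck [array([ 0.6558, -0.0377]), array([ 0.4412, -0.0854]), array([0.5964, 0.2343]), array([0.4014, 0.191 ])] 0.21985389154449103 0.27836085596228116
eye top [0.4599 0.1595 0.11  ] scene [0.4636 0.1588 0.117 ] (array([0.4607, 0.16  , 0.114 ]), np.float64(0.0024386567593699744))
piv [ 0.5432 -0.0421  0.117 ] [ 0.5513 -0.0439  0.117 ]
piv [ 0.5425 -0.0413  0.125 ] [ 0.5565 -0.0479  0.125 ]
(array([ 0.545 , -0.0414,  0.109 ]), np.float64(0.0037308759767175205))
grip (array([ 0.5469, -0.2934,  0.0868]), np.float64(0.0035411042853857023))
holder [array([ 0.5866, -0.2643]), array([ 0.5748, -0.3355]), array([ 0.5072, -0.3243]), array([ 0.5189, -0.2529])] [ 0.5469 -0.2942] [np.float64(0.06865597844291181), np.float64(0.07216296849053927), np.float64(0.06857224588679627), np.float64(0.07231010562128157)]
yaws [np.float64(2.9756973996444733), np.float64(1.406326296840574), np.float64(-0.16375197558080998), np.float64(-1.734109111535804)]
holder scene [array([ 0.5087, -0.3184]), array([ 0.5266, -0.253 ]), array([ 0.5921, -0.2675]), array([ 0.5782, -0.3338])] [ 0.5514 -0.2932]
grip scene [array([ 0.5387, -0.2886]), array([ 0.5662, -0.2888]), array([ 0.5663, -0.2994]), array([ 0.5392, -0.2992])] [ 0.5526 -0.294 ]
deck scene [array([ 0.4488, -0.087 ]), array([0.6011, 0.2312]), array([ 0.6587, -0.0353]), array([0.3816, 0.1845])]
vial [ 0.6556 -0.3058  0.055 ]
flask [0.6552 0.4309 0.2   ]
```

Both cameras agree to about 4 mm:
- **Box:** centre (0.5215,0.0735), yaw 0.218.
- **Pivot:** (0.547,-0.043).
- **Eye:** (0.462,0.159), which puts the radius at 0.219 (given as 0.220) and the bar at about 0.065.
- **Pin grip:** (0.549,-0.294), with its width along world y.

I'll move the tool over the pin next.

>>> {"op": "jog_arm", "data": {"steps": [{"offset": [0.33, 0.26, 0], "twist": [0, 0, -0.17]}, {"offset": [0.66, 0.52, 0], "twist": [0, 0, -0.34]}, {"offset": [0.97, 0.77, 0], "twist": [0, 0, -0.52]}], "fingers": -0.2, "grip_force": 20}}

```text
time_s: 0.4
tcp_pos: [0.2585, -0.5258, 0.2263]
tcp_rot: [-3.141, 0.007, 0.0]
contact_force: [0.9, -0.2, -0.6]
opening: 0.0721
finger_force: 0.0
```

>>> {"op": "jog_arm", "data": {"steps": [{"offset": [0.33, 0.26, 0], "twist": [0, 0, 0]}, {"offset": [0.66, 0.52, 0], "twist": [0, 0, 0]}, {"offset": [0.97, 0.77, 0], "twist": [0, 0, 0]}]}}

```text
time_s: 0.7
tcp_pos: [0.3558, -0.4484, 0.2265]
tcp_rot: [-3.141, -0.0, 0.0]
contact_force: [-0.0, -0.5, -0.5]
opening: 0.0487
finger_force: 0.0
```

>>> {"op": "jog_arm", "data": {"steps": [{"offset": [0.33, 0.26, 0], "twist": [0, 0, 0]}, {"offset": [0.66, 0.52, 0], "twist": [0, 0, 0]}, {"offset": [0.97, 0.77, 0], "twist": [0, 0, 0]}]}}

```text
time_s: 1.0
tcp_pos: [0.4527, -0.3715, 0.2265]
tcp_rot: [-3.141, -0.0, 0.001]
contact_force: [0.8, -1.1, -0.0]
opening: 0.0369
finger_force: 0.0
```

>>> {"op": "jog_arm", "data": {"steps": [{"offset": [0.33, 0.26, -0.2], "twist": [0, 0, 0]}, {"offset": [0.66, 0.52, -0.5], "twist": [0, 0, 0]}, {"offset": [0.97, 0.78, -0.9], "twist": [0, 0, 0]}, {"offset": [0.97, 0.78, -0.9], "twist": [0, 0, 0]}]}}

```text
time_s: 1.4
tcp_pos: [0.5499, -0.2888, 0.1322]
tcp_rot: [-3.136, -0.01, 0.007]
contact_force: [-0.7, 0.4, 0.6]
opening: 0.0368
finger_force: 0.0
```

>>> {"op": "jog_arm", "data": {"steps": [{"offset": [0, 0, -0.15], "twist": [0, 0, 0]}, {"offset": [0, 0, -0.35], "twist": [0, 0, 0]}, {"offset": [0, 0, -0.55], "twist": [0, 0, 0]}, {"offset": [0, 0, -0.7], "twist": [0, 0, 0]}, {"offset": [0, 0, -0.78], "twist": [0, 0, 0]}]}}

```text
time_s: 1.9
tcp_pos: [0.5475, -0.2952, 0.0574]
tcp_rot: [-3.141, 0.001, 0.003]
contact_force: [-0.3, 0.7, 0.6]
opening: 0.0368
finger_force: 0.0
```

>>> {"op": "jog_arm", "data": {"steps": [{"offset": [0, 0, 0], "twist": [0, 0, 0]}, {"offset": [0, 0, 0], "twist": [0, 0, 0]}]}}

```text
time_s: 2.1
tcp_pos: [0.5488, -0.2953, 0.0593]
tcp_rot: [3.141, -0.001, 0.001]
contact_force: [1.0, -0.2, 0.5]
opening: 0.0366
finger_force: 0.0
```

```bash
python3 - <<'E'
from h import *
import cv2
o=[]
for n,x,y in(("top",400,165),("scene",110,245)):
    im=cams.camera(n)[y:y+75,x:x+100]; o.append(cv2.resize(cv2.convertScaleAbs(im,alpha=1.6,beta=10),(400,300),interpolation=cv2.INTER_CUBIC))
cv2.imwrite("pics/g1.png",np.hstack(o)); print(arm.get_state()["tcp_pos"])
E
```

```text
[ 0.54913633 -0.29539418  0.05974119]
```

View pics/g1.png

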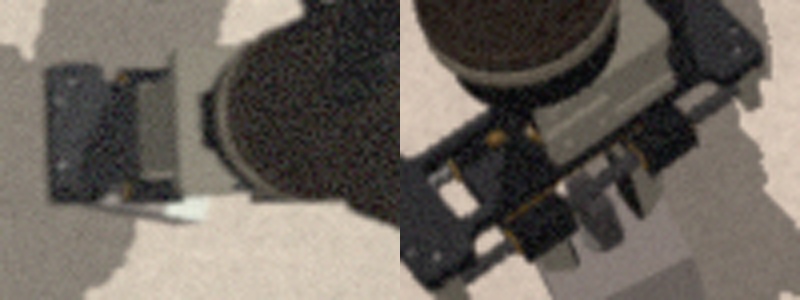

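The scene crop (right) shows the grip at about (600,215), between the two fingers at (565,240) and (645,190). No force is registered, so I'll close.

>>> {"op": "jog_arm", "data": {"steps": [{"offset": [0, 0, 0], "twist": [0, 0, 0]}, {"offset": [0, 0, 0], "twist": [0, 0, 0]}, {"offset": [0, 0, 0], "twist": [0, 0, 0]}, {"offset": [0, 0, 0], "twist": [0, 0, 0]}, {"offset": [0, 0, 0], "twist": [0, 0, 0]}], "fingers": -1, "grip_force": 25}}

```text
time_s: 2.7
tcp_pos: [0.5486, -0.295, 0.0589]
tcp_rot: [3.142, -0.0, 0.0]
contact_force: [-0.9, -0.1, 2.2]
opening: 0.012
finger_force: 25.0
```

>>> {"op": "jog_arm", "data": {"steps": [{"offset": [0, 0, 0.1], "twist": [0, 0, 0]}, {"offset": [0, 0, 0.3], "twist": [0, 0, 0]}, {"offset": [0, 0, 0.6], "twist": [0, 0, 0]}, {"offset": [0, 0, 0.9], "twist": [0, 0, 0]}, {"offset": [0, 0, 1], "twist": [0, 0, 0]}]}}

```text
time_s: 3.2
tcp_pos: [0.5501, -0.2958, 0.1626]
tcp_rot: [3.139, -0.001, 0.007]
contact_force: [1.4, -0.9, -0.5]
opening: 0.0118
finger_force: 25.0
```

>>> {"op": "jog_arm", "data": {"steps": [{"offset": [-0.05, 0.25, 0.2], "twist": [0, 0, 0]}, {"offset": [-0.1, 0.5, 0.5], "twist": [0, 0, 0]}, {"offset": [-0.15, 0.75, 0.6], "twist": [0, 0, 0]}, {"offset": [-0.2, 1, 0.6], "twist": [0, 0, 0]}]}}

```text
time_s: 3.6
tcp_pos: [0.5291, -0.1943, 0.2206]
tcp_rot: [3.141, -0.001, 0.005]
contact_force: [0.1, 0.7, -0.6]
opening: 0.0118
finger_force: 25.0
```

>>> {"op": "jog_arm", "data": {"steps": [{"offset": [-0.05, 0.25, 0], "twist": [0, 0, 0]}, {"offset": [-0.1, 0.5, 0], "twist": [0, 0, 0]}, {"offset": [-0.15, 0.75, 0], "twist": [0, 0, 0]}, {"offset": [-0.2, 1, 0], "twist": [0, 0, 0]}]}}

```text
time_s: 4.0
tcp_pos: [0.5079, -0.094, 0.2186]
tcp_rot: [3.142, -0.0, -0.001]
contact_force: [0.7, 0.6, -0.5]
opening: 0.0119
finger_force: 25.0
```

>>> {"op": "jog_arm", "data": {"steps": [{"offset": [-0.05, 0.25, 0], "twist": [0, 0, 0]}, {"offset": [-0.1, 0.5, 0], "twist": [0, 0, 0]}, {"offset": [-0.15, 0.75, 0], "twist": [0, 0, 0]}, {"offset": [-0.2, 1, 0], "twist": [0, 0, 0]}]}}

```text
time_s: 4.4
tcp_pos: [0.4879, 0.0059, 0.2186]
tcp_rot: [3.141, -0.001, -0.001]
contact_force: [0.4, 0.4, -0.0]
opening: 0.0117
finger_force: 25.0
```

>>> {"op": "jog_arm", "data": {"steps": [{"offset": [-0.05, 0.25, 0], "twist": [0, 0, 0]}, {"offset": [-0.1, 0.5, 0], "twist": [0, 0, 0]}, {"offset": [-0.15, 0.75, 0], "twist": [0, 0, 0]}, {"offset": [-0.2, 1, 0], "twist": [0, 0, 0]}]}}

```text
time_s: 4.8
tcp_pos: [0.468, 0.1058, 0.2186]
tcp_rot: [3.141, -0.0, -0.0]
contact_force: [0.0, -0.1, -1.3]
opening: 0.0121
finger_force: 25.0
```

>>> {"op": "jog_arm", "data": {"steps": [{"offset": [-0.03, 0.27, 0], "twist": [0, 0, 0]}, {"offset": [-0.06, 0.54, 0], "twist": [0, 0, 0]}, {"offset": [-0.06, 0.54, -0.15], "twist": [0, 0, 0]}, {"offset": [-0.06, 0.54, -0.25], "twist": [0, 0, 0]}, {"offset": [-0.06, 0.54, -0.25], "twist": [0, 0, 0]}]}}

```text
time_s: 5.3
tcp_pos: [0.4615, 0.1578, 0.1922]
tcp_rot: [3.14, -0.001, -0.005]
contact_force: [0.1, -0.5, -0.5]
opening: 0.0119
finger_force: 25.0
```

```bash
python3 - <<'E'
from h import *
import cv2
o=[]
for n,x,y in(("top",195,195),("scene",240,95)):
    I=cams.camera(n);cv2.imwrite(f"pics/raw2{n}.png",I)
    im=I[y:y+75,x:x+100]; o.append(cv2.resize(cv2.convertScaleAbs(im,alpha=1.8,beta=15),(400,300),interpolation=cv2.INTER_CUBIC))
cv2.imwrite("pics/g2.png",np.hstack(o)); s=arm.get_state();print(s["tcp_pos"],s["tcp_rot"],s["opening"])
E
```

```text
[0.46249371 0.15808682 0.19362224] [ 3.14094697e+00 -2.41759908e-03 -1.20059986e-03] 0.01152723218888125
```

View pics/g2.png

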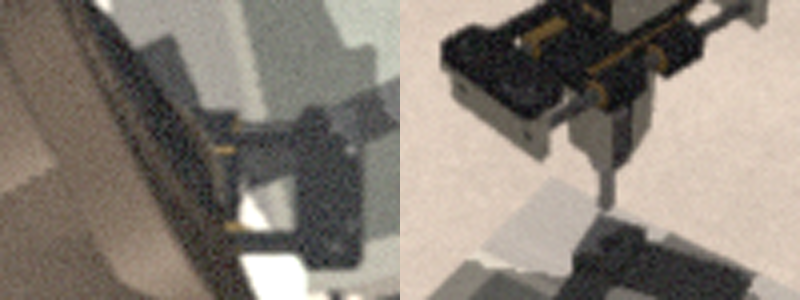

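The scene crop (right) shows the pin tip at (605,207), which is (291.2,146.8) in full pixels. It sits just above the boss, whose centre is at about (613,240). I'll compare tip and eye using the same camera.

```bash
python3 - <<'E'
from h import *
print("tip",plane("scene",(291.2,146.8),.1466),"eye",plane("scene",(291.8,155.4),.117))
E
```

```text
tip [0.46316027 0.15660742 0.1466    ] eye [0.46358267 0.15883276 0.117     ]
```

>>> {"op": "jog_arm", "data": {"steps": [{"offset": [0, 0.01, -0.1], "twist": [0, 0, 0]}, {"offset": [0, 0.01, -0.2], "twist": [0, 0, 0]}, {"offset": [0, 0.01, -0.26], "twist": [0, 0, 0]}, {"offset": [0, 0.01, -0.26], "twist": [0, 0, 0]}]}}

```text
time_s: 5.8
tcp_pos: [0.4619, 0.1595, 0.1666]
tcp_rot: [3.141, -0.001, -0.003]
contact_force: [-0.9, -0.2, 0.2]
opening: 0.012
finger_force: 25.0
```

>>> {"op": "jog_arm", "data": {"steps": [{"offset": [0, 0, -0.01], "twist": [0, 0, 0]}, {"offset": [0, 0, -0.02], "twist": [0, 0, 0]}, {"offset": [0, 0, -0.03], "twist": [0, 0, 0]}, {"offset": [0, 0, -0.04], "twist": [0, 0, 0]}, {"offset": [0, 0, -0.05], "twist": [0, 0, 0]}]}}

```text
time_s: 6.3
tcp_pos: [0.4626, 0.16, 0.1628]
tcp_rot: [-3.142, 0.0, -0.0]
contact_force: [0.1, 0.1, -1.3]
opening: 0.0118
finger_force: 25.0
```

>>> {"op": "jog_arm", "data": {"steps": [{"offset": [0, 0, -0.01], "twist": [0, 0, 0]}, {"offset": [0, 0, -0.02], "twist": [0, 0, 0]}, {"offset": [0, 0, -0.03], "twist": [0, 0, 0]}, {"offset": [0, 0, -0.04], "twist": [0, 0, 0]}]}}

```text
time_s: 6.7
tcp_pos: [0.4625, 0.16, 0.1587]
tcp_rot: [-3.142, 0.0, 0.0]
contact_force: [-0.2, -0.4, -0.7]
opening: 0.0118
finger_force: 25.0
```

>>> {"op": "jog_arm", "data": {"steps": [{"offset": [0, 0, -0.01], "twist": [0, 0, 0]}, {"offset": [0, 0, -0.02], "twist": [0, 0, 0]}, {"offset": [0, 0, -0.03], "twist": [0, 0, 0]}, {"offset": [0, 0, -0.04], "twist": [0, 0, 0]}]}}

```text
time_s: 7.1
tcp_pos: [0.4625, 0.16, 0.1547]
tcp_rot: [-3.142, 0.0, 0.0]
contact_force: [0.0, 0.2, -1.4]
opening: 0.0115
finger_force: 25.0
```

>>> {"op": "jog_arm", "data": {"steps": [{"offset": [0, 0, -0.01], "twist": [0, 0, 0]}, {"offset": [0, 0, -0.02], "twist": [0, 0, 0]}, {"offset": [0, 0, -0.03], "twist": [0, 0, 0]}, {"offset": [0, 0, -0.03], "twist": [0, 0, 0]}]}}

```text
time_s: 7.5
tcp_pos: [0.4625, 0.16, 0.1516]
tcp_rot: [-3.142, 0.0, 0.0]
contact_force: [-1.3, 0.5, -0.8]
opening: 0.0116
finger_force: 25.0
```

>>> {"op": "jog_arm", "data": {"steps": [{"offset": [0, 0, -0.01], "twist": [0, 0, 0]}, {"offset": [0, 0, -0.02], "twist": [0, 0, 0]}, {"offset": [0, 0, -0.03], "twist": [0, 0, 0]}, {"offset": [0, 0, -0.035], "twist": [0, 0, 0]}, {"offset": [0, 0, -0.035], "twist": [0, 0, 0]}]}}

```text
time_s: 8.0
tcp_pos: [0.4625, 0.16, 0.1482]
tcp_rot: [3.142, -0.0, -0.0]
contact_force: [-0.4, 1.5, -1.7]
opening: 0.0118
finger_force: 25.0
```

>>> {"op": "jog_arm", "data": {"steps": [{"offset": [0, 0, -0.005], "twist": [0, 0, 0]}, {"offset": [0, 0, -0.01], "twist": [0, 0, 0]}, {"offset": [0, 0, -0.01], "twist": [0, 0, 0]}]}}

```text
time_s: 8.3
tcp_pos: [0.4625, 0.16, 0.1472]
tcp_rot: [-3.142, 0.0, -0.0]
contact_force: [-0.9, 1.5, -0.3]
opening: 0.012
finger_force: 25.0
```

>>> {"op": "jog_arm", "data": {"steps": [{"offset": [0, 0, -0.005], "twist": [0, 0, 0]}, {"offset": [0, 0, -0.01], "twist": [0, 0, 0]}, {"offset": [0, 0, -0.01], "twist": [0, 0, 0]}]}}

```text
time_s: 8.6
tcp_pos: [0.4626, 0.1601, 0.1467]
tcp_rot: [-3.142, 0.0, -0.001]
contact_force: [-3.6, 0.8, 7.1]
opening: 0.0122
finger_force: 25.0
```

The pin is threaded and its nose touches the deck at TCP z of about 0.147, as predicted. I'll lift it slightly, grip harder and swing the bar to just before the hole range.

>>> {"op": "jog_arm", "data": {"steps": [{"offset": [0, 0, 0.015], "twist": [0, 0, 0]}, {"offset": [0, 0, 0.015], "twist": [0, 0, 0]}, {"offset": [0.03, 0.012, 0.015], "twist": [0, 0, 0]}, {"offset": [0.06, 0.024, 0.015], "twist": [0, 0, 0]}, {"offset": [0.06, 0.024, 0.015], "twist": [0, 0, 0]}], "grip_force": 50}}

```text
time_s: 9.1
tcp_pos: [0.469, 0.1626, 0.1476]
tcp_rot: [-3.141, 0.0, -0.0]
contact_force: [-1.0, 2.0, -0.2]
opening: 0.0117
finger_force: 50.0
```

>>> {"op": "jog_arm", "data": {"steps": [{"offset": [0.025, 0.01, 0], "twist": [0, 0, 0]}, {"offset": [0.05, 0.02, 0], "twist": [0, 0, 0]}, {"offset": [0.07, 0.026, 0], "twist": [0, 0, 0]}, {"offset": [0.07, 0.026, 0], "twist": [0, 0, 0]}]}}

```text
time_s: 9.5
tcp_pos: [0.4759, 0.165, 0.1477]
tcp_rot: [-3.142, 0.001, -0.0]
contact_force: [-0.4, 0.7, -1.7]
opening: 0.0117
finger_force: 50.0
```

>>> {"op": "jog_arm", "data": {"steps": [{"offset": [0, 0, -0.01], "twist": [0, 0, 0]}, {"offset": [0, 0, -0.018], "twist": [0, 0, 0]}, {"offset": [0, 0, -0.018], "twist": [0, 0, 0]}]}}

```text
time_s: 9.8
tcp_pos: [0.4759, 0.1651, 0.1465]
tcp_rot: [-3.141, 0.001, -0.002]
contact_force: [-1.5, 1.6, 4.8]
opening: 0.0118
finger_force: 50.0
```

>>> {"op": "jog_arm", "data": {"steps": [{"offset": [0.01, 0.003, 0], "twist": [0, 0, 0]}, {"offset": [0.02, 0.006, 0], "twist": [0, 0, 0]}, {"offset": [0.03, 0.009, 0], "twist": [0, 0, 0]}, {"offset": [0.03, 0.009, 0], "twist": [0, 0, 0]}]}}

```text
time_s: 10.2
tcp_pos: [0.4775, 0.1656, 0.1464]
tcp_rot: [3.141, -0.0, -0.002]
contact_force: [-7.5, 0.3, 9.9]
opening: 0.0116
finger_force: 50.0
```

>>> {"op": "jog_arm", "data": {"steps": [{"offset": [0.01, 0.003, 0], "twist": [0, 0, 0]}, {"offset": [0.02, 0.006, 0], "twist": [0, 0, 0]}, {"offset": [0.02, 0.006, 0], "twist": [0, 0, 0]}]}}

```text
time_s: 10.5
tcp_pos: [0.4795, 0.1662, 0.1463]
tcp_rot: [3.141, -0.0, -0.003]
contact_force: [-7.2, -0.8, 10.4]
opening: 0.0118
finger_force: 50.0
```

>>> {"op": "jog_arm", "data": {"steps": [{"offset": [0.01, 0.003, 0], "twist": [0, 0, 0]}, {"offset": [0.02, 0.005, 0], "twist": [0, 0, 0]}, {"offset": [0.03, 0.008, 0], "twist": [0, 0, 0]}, {"offset": [0.03, 0.008, 0], "twist": [0, 0, 0]}]}}

```text
time_s: 10.9
tcp_pos: [0.4825, 0.1672, 0.1463]
tcp_rot: [3.141, -0.0, -0.002]
contact_force: [-7.6, 0.2, 9.2]
opening: 0.0122
finger_force: 50.0
```

>>> {"op": "jog_arm", "data": {"steps": [{"offset": [0.01, 0.003, 0], "twist": [0, 0, 0]}, {"offset": [0.02, 0.005, 0], "twist": [0, 0, 0]}, {"offset": [0.03, 0.008, 0], "twist": [0, 0, 0]}, {"offset": [0.03, 0.008, 0], "twist": [0, 0, 0]}]}}

```text
time_s: 11.3
tcp_pos: [0.4855, 0.168, 0.1464]
tcp_rot: [3.141, 0.0, -0.002]
contact_force: [-7.1, 1.1, 10.2]
opening: 0.0118
finger_force: 50.0
```

>>> {"op": "jog_arm", "data": {"steps": [{"offset": [0.01, 0.003, 0], "twist": [0, 0, 0]}, {"offset": [0.02, 0.005, 0], "twist": [0, 0, 0]}, {"offset": [0.03, 0.008, 0], "twist": [0, 0, 0]}, {"offset": [0.03, 0.008, 0], "twist": [0, 0, 0]}]}}

```text
time_s: 11.7
tcp_pos: [0.4885, 0.1689, 0.1464]
tcp_rot: [3.141, 0.0, -0.002]
contact_force: [-6.9, 0.4, 11.2]
opening: 0.0118
finger_force: 50.0
```

>>> {"op": "jog_arm", "data": {"steps": [{"offset": [0.01, 0.002, 0], "twist": [0, 0, 0]}, {"offset": [0.02, 0.005, 0], "twist": [0, 0, 0]}, {"offset": [0.03, 0.007, 0], "twist": [0, 0, 0]}, {"offset": [0.03, 0.007, 0], "twist": [0, 0, 0]}]}}

```text
time_s: 12.1
tcp_pos: [0.4914, 0.1697, 0.1464]
tcp_rot: [3.141, 0.0, -0.003]
contact_force: [-7.3, 0.2, 9.8]
opening: 0.0115
finger_force: 50.0
```

>>> {"op": "jog_arm", "data": {"steps": [{"offset": [0.01, 0.002, 0], "twist": [0, 0, 0]}, {"offset": [0.02, 0.005, 0], "twist": [0, 0, 0]}, {"offset": [0.03, 0.007, 0], "twist": [0, 0, 0]}, {"offset": [0.03, 0.007, 0], "twist": [0, 0, 0]}]}}

```text
time_s: 12.5
tcp_pos: [0.4945, 0.1704, 0.1464]
tcp_rot: [3.141, 0.0, -0.002]
contact_force: [-7.0, 0.9, 9.4]
opening: 0.0115
finger_force: 50.0
```

>>> {"op": "jog_arm", "data": {"steps": [{"offset": [0.01, 0.002, 0], "twist": [0, 0, 0]}, {"offset": [0.02, 0.004, 0], "twist": [0, 0, 0]}, {"offset": [0.03, 0.006, 0], "twist": [0, 0, 0]}, {"offset": [0.03, 0.006, 0], "twist": [0, 0, 0]}]}}

```text
time_s: 12.9
tcp_pos: [0.4977, 0.1711, 0.1463]
tcp_rot: [3.141, 0.0, -0.002]
contact_force: [-5.9, 1.0, 7.9]
opening: 0.0116
finger_force: 50.0
```

>>> {"op": "jog_arm", "data": {"steps": [{"offset": [0.01, 0.002, 0], "twist": [0, 0, 0]}, {"offset": [0.02, 0.004, 0], "twist": [0, 0, 0]}, {"offset": [0.02, 0.004, 0], "twist": [0, 0, 0]}]}}

```text
time_s: 13.2
tcp_pos: [0.5001, 0.1717, 0.1463]
tcp_rot: [-3.141, -0.0, 0.001]
contact_force: [-3.0, 1.8, 4.3]
opening: 0.0119
finger_force: 50.0
```

>>> {"op": "jog_arm", "data": {"steps": [{"offset": [0.01, 0.002, 0], "twist": [0, 0, 0]}, {"offset": [0.015, 0.003, 0], "twist": [0, 0, 0]}, {"offset": [0.015, 0.003, 0], "twist": [0, 0, 0]}]}}

```text
time_s: 13.5
tcp_pos: [0.5022, 0.1721, 0.146]
tcp_rot: [-3.141, -0.0, -0.001]
contact_force: [-1.4, 2.7, 2.5]
opening: 0.012
finger_force: 50.0
```

>>> {"op": "jog_arm", "data": {"steps": [{"offset": [0, 0, -0.005], "twist": [0, 0, 0]}, {"offset": [0, 0, -0.01], "twist": [0, 0, 0]}, {"offset": [0, 0, -0.01], "twist": [0, 0, 0]}]}}

```text
time_s: 13.8
tcp_pos: [0.5022, 0.172, 0.145]
tcp_rot: [-3.141, 0.0, -0.001]
contact_force: [-1.9, 4.7, 0.9]
opening: 0.0118
finger_force: 50.0
```

The force has fallen away and the pin is sinking with no vertical load, so it has found the hole. I'll ease it along +y and continue down.

>>> {"op": "jog_arm", "data": {"steps": [{"offset": [0, 0.005, -0.005], "twist": [0, 0, 0]}, {"offset": [0, 0.006, -0.01], "twist": [0, 0, 0]}, {"offset": [0, 0.006, -0.015], "twist": [0, 0, 0]}, {"offset": [0, 0.006, -0.015], "twist": [0, 0, 0]}]}}

```text
time_s: 14.2
tcp_pos: [0.5023, 0.1722, 0.1435]
tcp_rot: [-3.141, 0.001, -0.001]
contact_force: [-0.6, 3.2, 1.9]
opening: 0.0119
finger_force: 50.0
```

>>> {"op": "jog_arm", "data": {"steps": [{"offset": [0, 0.004, -0.005], "twist": [0, 0, 0]}, {"offset": [0, 0.004, -0.01], "twist": [0, 0, 0]}, {"offset": [0, 0.004, -0.015], "twist": [0, 0, 0]}, {"offset": [0, 0.004, -0.02], "twist": [0, 0, 0]}, {"offset": [0, 0.004, -0.02], "twist": [0, 0, 0]}]}}

```text
time_s: 14.7
tcp_pos: [0.5026, 0.1726, 0.1415]
tcp_rot: [-3.141, 0.001, -0.001]
contact_force: [2.4, 2.8, 1.1]
opening: 0.0116
finger_force: 50.0
```

>>> {"op": "jog_arm", "data": {"steps": [{"offset": [0.005, 0.003, -0.007], "twist": [0, 0, 0]}, {"offset": [0.007, 0.004, -0.015], "twist": [0, 0, 0]}, {"offset": [0.007, 0.004, -0.022], "twist": [0, 0, 0]}, {"offset": [0.007, 0.004, -0.03], "twist": [0, 0, 0]}, {"offset": [0.007, 0.004, -0.03], "twist": [0, 0, 0]}]}}

```text
time_s: 15.2
tcp_pos: [0.5027, 0.1728, 0.1383]
tcp_rot: [3.141, -0.001, -0.0]
contact_force: [2.4, 1.8, 0.3]
opening: 0.0113
finger_force: 50.0
```

>>> {"op": "jog_arm", "data": {"steps": [{"offset": [0.004, 0.002, -0.01], "twist": [0, 0, 0]}, {"offset": [0.004, 0.002, -0.02], "twist": [0, 0, 0]}, {"offset": [0.004, 0.002, -0.03], "twist": [0, 0, 0]}, {"offset": [0.004, 0.002, -0.04], "twist": [0, 0, 0]}, {"offset": [0.004, 0.002, -0.05], "twist": [0, 0, 0]}]}}

```text
time_s: 15.7
tcp_pos: [0.5029, 0.173, 0.1332]
tcp_rot: [3.141, -0.001, -0.001]
contact_force: [-0.1, 0.6, 0.9]
opening: 0.0119
finger_force: 50.0
```

>>> {"op": "jog_arm", "data": {"steps": [{"offset": [0, 0, -0.01], "twist": [0, 0, 0]}, {"offset": [0, 0, -0.02], "twist": [0, 0, 0]}, {"offset": [0, 0, -0.03], "twist": [0, 0, 0]}, {"offset": [0, 0, -0.04], "twist": [0, 0, 0]}, {"offset": [0, 0, -0.05], "twist": [0, 0, 0]}]}}

```text
time_s: 16.2
tcp_pos: [0.5029, 0.1731, 0.1283]
tcp_rot: [3.141, -0.0, -0.001]
contact_force: [-1.4, 0.2, 1.4]
opening: 0.0116
finger_force: 50.0
```

>>> {"op": "jog_arm", "data": {"steps": [{"offset": [0, 0, -0.01], "twist": [0, 0, 0]}, {"offset": [0, 0, -0.015], "twist": [0, 0, 0]}, {"offset": [0, 0, -0.02], "twist": [0, 0, 0]}, {"offset": [0, 0, -0.02], "twist": [0, 0, 0]}]}}

```text
time_s: 16.6
tcp_pos: [0.503, 0.1731, 0.1263]
tcp_rot: [3.141, -0.0, -0.001]
contact_force: [-0.5, 0.9, -0.9]
opening: 0.0115
finger_force: 50.0
```

>>> {"op": "jog_arm", "data": {"steps": [{"offset": [0, 0, -0.003], "twist": [0, 0, 0]}, {"offset": [0, 0, -0.006], "twist": [0, 0, 0]}, {"offset": [0, 0, -0.008], "twist": [0, 0, 0]}, {"offset": [0, 0, -0.008], "twist": [0, 0, 0]}]}}

```text
time_s: 17.0
tcp_pos: [0.5032, 0.1732, 0.1258]
tcp_rot: [-3.142, 0.0, -0.0]
contact_force: [-2.3, 1.2, 3.0]
opening: 0.0117
finger_force: 50.0
```

The collar has seated at TCP z of 0.126, as predicted for the home position. I'll release and retreat upward.

>>> {"op": "jog_arm", "data": {"steps": [{"offset": [0, 0, 0], "twist": [0, 0, 0]}, {"offset": [0, 0, 0], "twist": [0, 0, 0]}, {"offset": [0, 0, 0], "twist": [0, 0, 0]}, {"offset": [0, 0, 0], "twist": [0, 0, 0]}], "fingers": -0.3}}

```text
time_s: 17.4
tcp_pos: [0.5032, 0.1731, 0.1256]
tcp_rot: [3.141, -0.001, -0.0]
contact_force: [0.0, -0.1, 1.0]
opening: 0.0314
finger_force: 0.0
```

>>> {"op": "jog_arm", "data": {"steps": [{"offset": [0, 0, 0.1], "twist": [0, 0, 0]}, {"offset": [0, 0, 0.3], "twist": [0, 0, 0]}, {"offset": [0, 0, 0.6], "twist": [0, 0, 0]}, {"offset": [0, 0, 0.9], "twist": [0, 0, 0]}, {"offset": [0, 0, 1], "twist": [0, 0, 0]}]}}

```text
time_s: 17.9
tcp_pos: [0.5045, 0.1739, 0.2294]
tcp_rot: [-3.14, 0.0, -0.007]
contact_force: [-0.6, 0.0, -0.1]
opening: 0.0317
finger_force: 0.0
```

>>> {"op": "jog_arm", "data": {"steps": [{"offset": [-0.1, -0.3, 0.1], "twist": [0, 0, 0]}, {"offset": [-0.3, -0.6, 0.3], "twist": [0, 0, 0]}, {"offset": [-0.5, -0.9, 0.5], "twist": [0, 0, 0]}, {"offset": [-0.6, -1, 0.6], "twist": [0, 0, 0]}, {"offset": [-0.6, -1, 0.6], "twist": [0, 0, 0]}]}}

```text
time_s: 18.4
tcp_pos: [0.4428, 0.0719, 0.2872]
tcp_rot: [3.141, -0.004, 0.004]
contact_force: [-0.1, 0.2, -0.1]
opening: 0.0321
finger_force: 0.0
```

```bash
python3 - <<'E'
from h import *
import cv2
o=[]
for n,x,y in(("top",195,165),("scene",240,110)):
    im=cams.camera(n)[y:y+75,x:x+100]; o.append(cv2.resize(cv2.convertScaleAbs(im,alpha=1.8,beta=15),(400,300),interpolation=cv2.INTER_CUBIC))
cv2.imwrite("pics/g3.png",np.hstack(o)); s=arm.get_state();print(s["tcp_pos"],s["contact_force"],s["opening"])
E
```

```text
[0.44336021 0.07381019 0.28559837] [ 0.58700894 -0.64797339  0.34381413] 0.032461462498072614
```

View pics/g3.png

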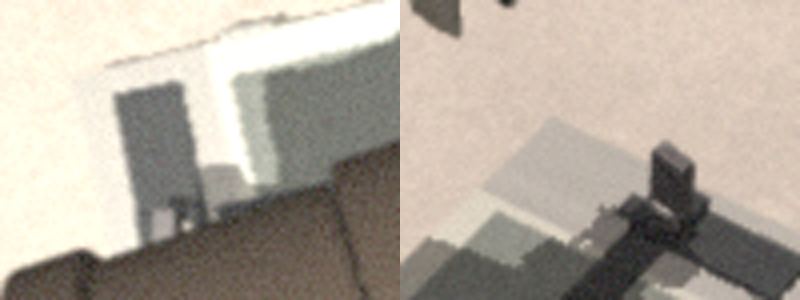

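In the scene crop the pin stands upright at (672,185), with its collar down on the boss at (665,215), and the gripper is clear of it. I'll hand the job in.

```bash
python3 -c "
from station import arm
print(arm.finish_job())"
```

```text
the job is handed in; nothing more can be done
None
```

I handed the job in at about 18 s with the pin pushed home through the bar's eye into the keeper's hole and released; the last picture shows it upright with its collar on the boss, but `finish_job` returned no verdict.

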